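# Chisel into the honing cradle

## Task

Get the cold chisel ready for honing. Lay it along the sloping cradle, in the notches of both saddles, with its struck head down against the stop at the low end and its wide cutting edge at the high end; then swing the keeper all the way round across the chisel to hold it there. Leave the stone flakes and the marker where they lie.

Things in the scene. Friction and masses are not known exactly. Their poses are not given: they have to be found in the camera images.
- chisel: Dark cold chisel lying flat, 150 mm long, loose, 0.18 kg: octagonal shank 15 mm across flats, flattened at one end into a cutting edge 22 mm wide; the other end is the blunt struck head. Origin at its underside; own y runs along it to the head; long axis at own z = 8 mm. Full shank from y = -15 to 62 mm, head's end face at y = 72, edge at -75. Centre of mass near y = 5 mm.
- chisel_head (a point): Centre of the end face of the chisel's struck head.
- chisel_edge (a point): Point on the chisel's long axis 138 mm from the head's end face, just behind the cutting edge.
- cradle: The honing cradle: plywood foot board 176 x 90 x 10 mm, fixed to the bench, carrying a tilted aluminium bed with two steel saddles. Origin at the centre of the underside; own x runs along it towards the high end.
- bed: Tilted bed of the cradle, fixed, sloping 20 degrees. Origin: middle of the stop's face, level with the flat bottoms of the notches. Own x runs up the slope from the stop, y to the left across it, z square to it. A chisel lying home has its long axis along x at y = 0, z = 7.5 mm, head's end face at x = 0. The stop is an upright plate 44 mm wide, 8 mm thick, rising to z = 16 mm.
- lower_saddle (a point): Middle of the flat notch bottom of the lower saddle (bed x = 18 mm). Each saddle is a steel block 12 mm thick along the slope with a V notch: flat bottom 12 mm wide at bed z = 0, 45-degree sides rising to z = 13 mm, 49 mm wide over all.
- upper_saddle (a point): The same point of the upper saddle (bed x = 96 mm). Between the saddles is a free gap of 66 mm with its floor at bed z = -20 mm, room for the fingers.
- keeper (a joint): Angle of the keeper, rad: 0 = fully open, pointing up the slope and outward to the left; 0.5 = pointing straight up the slope beside the chisel's place; it turns clockwise seen from above; 2.07 = closed (end stop), lying square across the chisel at the upper saddle. Stays where it is left.
- keeper_pivot (a point): Top of the keeper arm on its pivot axis, which is square to the bed and stands at bed x = 96, y = 29 mm. The arm is a flat steel bar 12 mm wide and 6 mm thick, its underside 18 mm and its top 24 mm above the bed's z = 0 (the pivot hub's screw reaches 28 mm).
- keeper_knob (a point): Middle of the top end of the black upright knob on the keeper's arm, 54 mm from the pivot axis: a round pin of 11 mm diameter and 26 mm height, standing square to the bed from bed z = 24 to 50 mm. With the keeper closed it stands at bed x = 96, y = -25 mm.
- flake_a: Loose stone flake 43 x 68 x 14 mm on the bench to the right of the cradle, to be left alone. Origin at its underside.
- flake_b: Loose stone flake 38 x 58 x 13 mm on the bench to the right of the cradle, farther off, to be left alone. Origin at its underside.
- flake_c: Small loose stone flake 32 x 46 x 8 mm on the bench left of the cradle's far end, to be left alone. Origin at its underside.
- marker: Loose black felt marker 128 mm long, 14 mm thick, on the bench to the right of the cradle near the front edge, to be left alone. Origin at its underside.

How it is judged:
On the way, in this order (a step that is already met when the one before it is completed fails the run):
1. The chisel lies in both saddles with its head against the stop, while the keeper is still open (x of chisel_head in the frame of bed between -0.004 and 0.006 m and y of chisel_head in the frame of bed between -0.005 and 0.005 m and z of chisel_head in the frame of bed between 0.0035 and 0.0115 m and y of chisel_edge in the frame of bed between -0.008 and 0.008 m and z of chisel_edge in the frame of bed between 0.0015 and 0.0135 m and value of joint keeper below 1 rad), for 0.2 s.
2. The keeper is swung closed across the chisel (value of joint keeper above 1.9 rad), for 0.2 s.
At the end, for the whole second after the job is handed in: The chisel rests in both notches, head within 6 mm of the stop, edge at the high end: head's centre within 5 mm sideways and 4 mm in height of its place, edge end within 8 mm sideways and 6 mm in height. Keeper closed beyond 1.9 rad (of 2.07); all at rest (x of chisel_head in the frame of bed between -0.004 and 0.006 m and y of chisel_head in the frame of bed between -0.005 and 0.005 m and z of chisel_head in the frame of bed between 0.0035 and 0.0115 m and y of chisel_edge in the frame of bed between -0.008 and 0.008 m and z of chisel_edge in the frame of bed between 0.0015 and 0.0135 m and value of joint keeper above 1.9 rad and linear speed of chisel below 0.02 m/s and velocity of joint keeper below 0.1 rad/s); the robot touches nothing.
It fails at once if A stone flake or the marker is moved by more than 30 mm (distance of any of flake_a, flake_b, flake_c, marker from where it was at the start of the episode above 0.03 m).
It also fails if it takes over 48 s, if anything falls off the work surface, if the arm or the gripper's body presses on something with over 40 N, if the wrist force passes 120 N, or if a joint passes its speed limit or range.

## Robot

A 6-joint arm with a two-finger parallel gripper is mounted at the origin on a cart in front of the work surface, level with it; the furniture and walls round the work are solid. World frame = base frame: x ahead of the robot, y to its left, z up, the work surface at z = 0. Lengths are in m, angles in rad, forces in N, time in s.
With the tool pointing down it reaches from about 0.4 to 0.825 m from the base axis. Payload 7 kg.
Tool frame: the origin (TCP) lies midway between the tips of the shut fingers; the grasp point (between the pads) lies 19 mm behind it; z points along the fingers, y is the line along which they close (so a half turn about z gives the same grasp; the last joint's range is limited). The gripper opens to 85 mm and grips with 20 to 120 N. Pads are 22 mm wide; open, the fingers measure 114 mm over their backs; the gripper's body (76 mm by 85 mm) begins 54 mm behind the grasp point. The pads swing forward as they close: fully open they stand 13 mm farther back than shut.
Start: joints at [1.607, 0.359, 0.012, 0, -1.224, -0.288], TCP at [0.168, 0.654, 0.2] pointing down, gripper open.
Joint ranges: [-3.07, 3.07], [-1.43, 2.12], [-1.02, 1.25], [-3.03, 1.67], [-3.05, -0], [-3.03, 3.03]. Speed limits (rad/s): [2.39, 2.39, 3.01, 3.14, 3.14, 3.14].

## Interface

Orientations are given as a 3x3 rotation matrix whose columns are the frame's x, y, z axes.
In Python, from bench import env, grab_frame, calibration gives the robot as it stands.
- The arm moves only by the shell command python3 -m pendant 'ROWS' [FORCE]. ROWS is JSON, a list of rows, each a list of 5 numbers: the shift along the world's x, y, z normalised to -1 to 1, where 1 is 0.25 m, then the turn about the world's z normalised to -1 to 1, where 1 is 120 degrees, then the opening, from -1 (shut) to 1 (fully open). In form: [[dx, dy, dz, turn, hand], ...]. A call has 1 to 8 rows; each row shifts and turns the commanded pose from where the row before left it; what a row does not reach is not made up. A row lasts 1/12 s, in which the tool goes at most 41.7 mm and 7.16 degrees, less where a joint would pass 70% of its speed; a pose out of reach is approached as far as the arm can. A call with a number of a shift or a turn outside -1 to 1 is refused whole. A call with a gripper value outside its range is refused whole. The fingers move at their own pace and stop on an object; FORCE is the grip in N (left out, the last holds). Time passes only in rows, so rows that do not move let the fingers close. It gives the time, the measured TCP pose, the force, the opening and the grip force at its end, in the units of the state.
- env.get_state(): the state, without advancing time (a new reading comes with each control period).
- grab_frame(name): name is "scene" or "top"; returns the picture (384x512x3 uint8, red, green, blue); there is no depth.
- calibration(name): a dict with "K" (3x3 intrinsics, pixels), "view" (4x4, takes a point from world to camera coordinates). Camera axes: x right, y down, z forward; pixel columns grow to the right and rows downward; lengths in m; the calibration is good to about 2 mm. A picture is of the moment at which its call begins. calibration takes no time and is no camera call.
- env.sign_off(): hands the job in; it is judged then, once.
The state is a dict: "t": time; "joints": joint angles; "joint_velocities": joint speeds; "joint_efforts": joint torques, N m; "position": TCP position; "eef_rot": TCP orientation; "force": force on the tool from outside, world axes, zero at the start; "wrist_torque": the same for the moment, N m; "gripper_width": opening from 0.0 (shut) to 1.0 (fully open); "grasp_force": force on a finger pad.
Only numpy, scipy, OpenCV 4.12 (cv2) and the standard library are available. Lean on these libraries where they do the work, as an engineer would, in place of code of your own. Each camera call takes 0.05 s, during which the arm holds its last target. There are 200 camera calls.

## Working session

There is one attempt and no reset: what is moved stays moved. The work goes in short steps, Python scripts to look and compute and a shell command to move; the robot and the scene stay as the last step left them, time stands still between calls to the robot, and variables do not carry over. Pictures are saved under pics/ and viewed, at most 11 in all, crops included, and the job is handed in when it is done.

```bash
ls; mkdir -p pics; python3 - <<'E'
from bench import env, grab_frame, calibration
import cv2,numpy as np
for n in("scene","top"):
    im=grab_frame(n); cv2.imwrite(f"pics/{n}0.png",cv2.resize(im[:,:,::-1],(800,600),interpolation=cv2.INTER_CUBIC)); np.save(f"pics/{n}0.npy",im)
    c=calibration(n); print(n,np.round(c["K"],1).tolist(),np.round(c["view"],4).tolist())
s=env.get_state(); print(s["t"],s["position"],s["eef_rot"],s["gripper_width"])
E
```

```text
pics
scene [[375.8, 0.0, 259.5], [0.0, 375.8, 195.9], [0.0, 0.0, 1.0]] [[0.9332, 0.3591, 0.0092, -0.5416], [0.176, -0.4348, -0.8831, 0.0065], [-0.3132, 0.8258, -0.469, 1.058], [0.0, 0.0, 0.0, 1.0]]
top [[490.9, 0.0, 256.8], [0.0, 490.9, 189.9], [0.0, 0.0, 1.0]] [[-0.0068, -0.9998, -0.017, 0.0494], [-0.9921, 0.0089, -0.1254, 0.5928], [0.1256, 0.016, -0.992, 0.9732], [0.0, 0.0, 0.0, 1.0]]
0.1 [0.16807055 0.65325312 0.19955101] [[ 9.68456275e-01 -2.49183459e-01 -2.15910588e-04]
 [-2.49183503e-01 -9.68455167e-01 -1.47340355e-03]
 [ 1.58048067e-04  1.48072827e-03 -9.99998891e-01]] 0.9981976886678882
```

View pics/scene0.png

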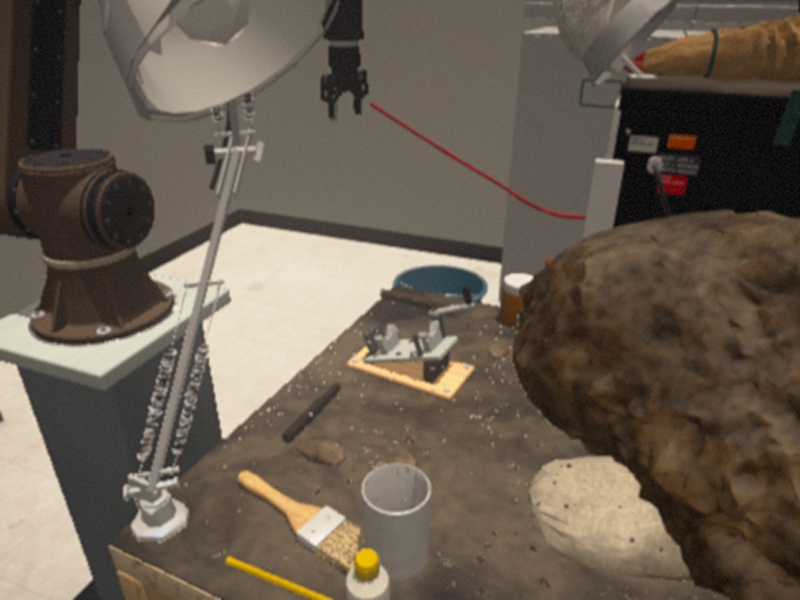

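View pics/top0.png

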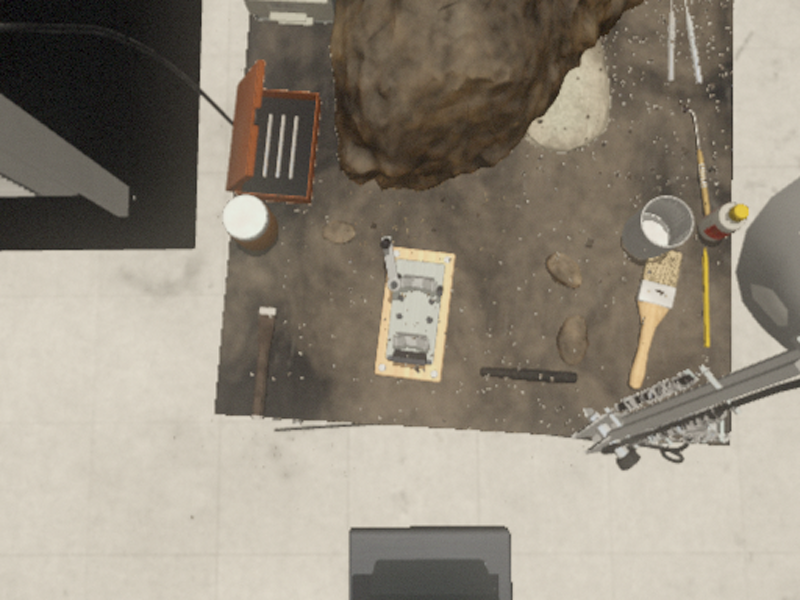

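The scene shows the cradle at about (410,360) and the dark chisel behind it at about (430,298). In the top view the cradle is at (415,315), with its high end up and the keeper knob at (387,242). The chisel is on the left, with its bright edge at (267,312) and its head near (258,412). Next I'll enlarge both.

```bash
python3 - <<'E'
import cv2,numpy as np
def crop(n,u0,v0,w,h,s):
    im=np.load(f"pics/{n}0.npy")[v0:v0+h,u0:u0+w,::-1]
    im=cv2.convertScaleAbs(im,alpha=1.5,beta=15)
    im=cv2.resize(im,(w*s,h*s),interpolation=cv2.INTER_CUBIC)
    for k in range(0,w,10): cv2.putText(im,str(u0+k),(k*s,8),0,.3,(0,255,255)); cv2.line(im,(k*s,10),(k*s,14),(0,255,255))
    for k in range(0,h,10): cv2.putText(im,str(v0+k),(0,k*s+4),0,.3,(0,255,255))
    return im
a=crop("top",150,190,50,80,7); b=crop("top",235,145,60,100,6)
c=crop("scene",215,178,100,80,8)
h=600
im=np.zeros((600,800,3),np.uint8); im[:560,:350]=a; im[:600,400:760]=b
cv2.imwrite("pics/c1.png",im); cv2.imwrite("pics/c2.png",c[:600])
E
```

```text
(no output)
```

View pics/c1.png

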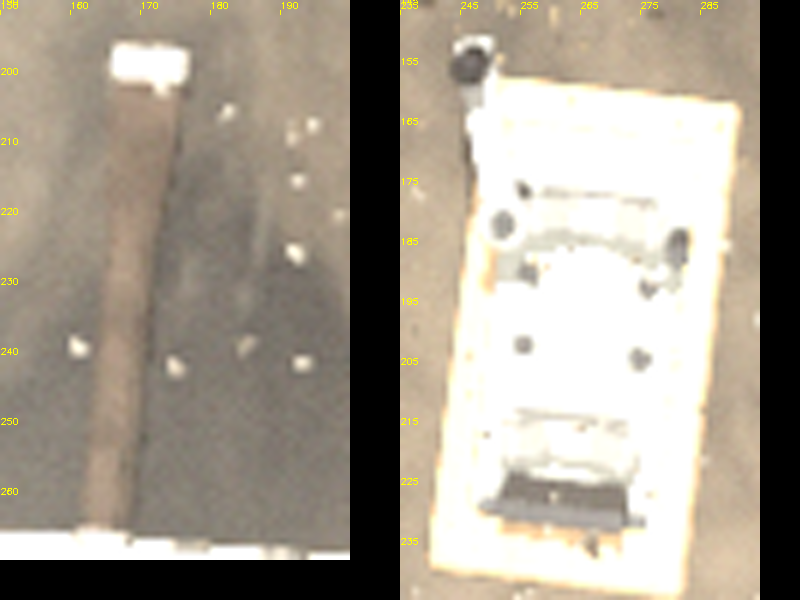

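View pics/c2.png

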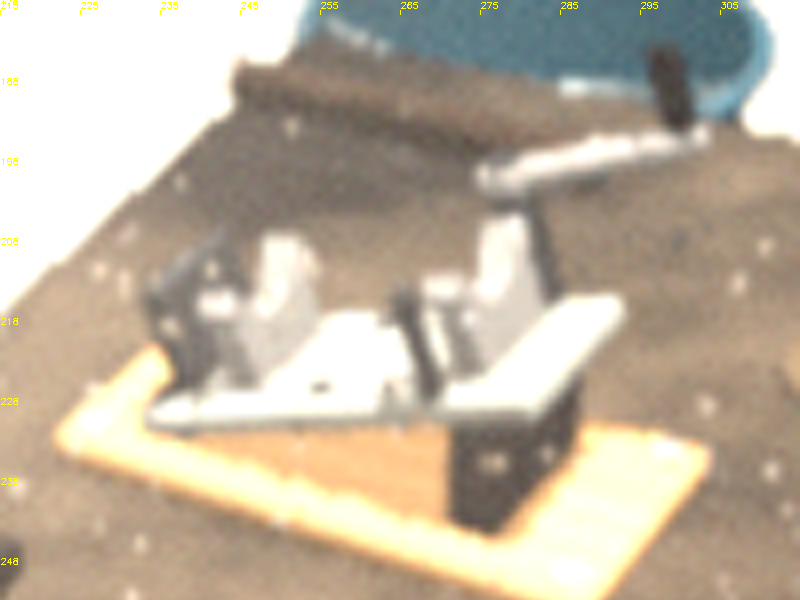

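Top crop: chisel edge end at about (171.5,196), head end at about (165,265.5) by the bench rim. Knob top is at (246.8,156), hub screw (252,182), stop top edge centred at about (262.5,229). Scene crop: knob top (297.5,184), hub (276,200), stop top about (238,211), chisel head about (245,187.5). Now I'll triangulate these.

```bash
cat > h.py <<'E'
import cv2,numpy as np
from bench import calibration
C={n:calibration(n) for n in("scene","top")}
def ray(n,u,v):
    V=np.array(C[n]["view"]);R,t=V[:3,:3],V[:3,3]
    d=R.T@np.linalg.inv(C[n]["K"])@[u,v,1]; return -R.T@t,d/np.linalg.norm(d)
def plane(n,u,v,z):
    o,d=ray(n,u,v); return o+d*(z-o[2])/d[2]
def tri(a,b):
    o1,d1=ray("top",*a);o2,d2=ray("scene",*b)
    s=np.linalg.lstsq(np.c_[d1,-d2],o2-o1,rcond=None)[0]
    p,q=o1+d1*s[0],o2+d2*s[1]; return (p+q)/2,np.linalg.norm(p-q)
def proj(n,P):
    V=np.array(C[n]["view"]);p=C[n]["K"]@(V[:3,:3]@np.asarray(P)+V[:3,3]); return p[:2]/p[2]
E
python3 - <<'E'
from h import *
np.set_printoptions(precision=4,suppress=True)
for k,a,b in(("knob",(246.8,156.2),(297.5,184)),("hub",(252.3,182),(276.2,199.8)),("stop top",(262.5,229.2),(238.1,211.5)),("chisel head",(165,265.4),(245.3,187.8))):
    print(k,*tri(a,b))
cs=[plane("top",u,v,.01) for u,v in((251.7,157.8),(291.7,162.2),(282.2,244.5),(240,239.2))]
print(np.array(cs),np.mean(cs,0)); 
im=np.load("pics/top0.npy"); hsv=cv2.cvtColor(im,cv2.COLOR_RGB2HSV)
m=((hsv[...,2]>140)).astype(np.uint8); m[:150]=0;m[250:]=0;m[:,:235]=0;m[:,300:]=0
m=cv2.morphologyEx(m,cv2.MORPH_OPEN,np.ones((5,5)))
c=max(cv2.findContours(m,0,2)[0],key=cv2.contourArea); print("board rect",cv2.minAreaRect(c))
q=np.array([plane("top",*p,.01) for p in cv2.boxPoints(cv2.minAreaRect(c))]);print(q,q.mean(0))
# chisel
for z in(.008,):
  for p in((171.3,196.2),(171,199.5),(165,265.4)): print(plane("top",*p,z))
# chisel mid line from rows: print left/right edges by gradient
g=im[...,0].astype(int)-im[...,2]
for v in range(206,264,8):
    r=g[v,155:185]; i=np.where(r>r.max()*.6)[0]; print(v,155+i.min(),155+i.max(),r.max(),r.min())
E
```

```text
knob [0.6455 0.0618 0.1356] 0.001886793659344187
hub [0.6014 0.0523 0.0912] 0.0013161573677558788
stop top [0.5117 0.0336 0.0503] 0.00010655417210371839
chisel head [0.4412 0.2393 0.0044] 0.0032736156584374024
[[ 0.6658  0.0556  0.01  ]
 [ 0.6554 -0.0296  0.01  ]
 [ 0.4814 -0.007   0.01  ]
 [ 0.493   0.081   0.01  ]] [0.5739 0.025  0.01  ]
board rect ((265.1827392578125, 200.77694702148438), (44.13127517700195, 83.89311218261719), 6.0541911125183105)
[[ 0.491   0.0835  0.01  ]
 [ 0.6682  0.0642  0.01  ]
 [ 0.6571 -0.0293  0.01  ]
 [ 0.4807 -0.0081  0.01  ]] [0.5743 0.0276 0.01  ]
[0.585  0.2269 0.008 ]
[0.578  0.2274 0.008 ]
[0.4398 0.2378 0.008 ]
206 155 184 31 13
214 155 182 28 11
222 155 172 30 9
230 155 177 28 10
238 160 184 30 8
246 163 169 30 9
254 162 169 27 9
262 161 168 27 9
```

```bash
python3 -m pendant '[[0.094,-0.12,0,0.006,0],[0.094,-0.12,0,0.006,0],[0.094,-0.12,0,0.006,0],[0.094,-0.12,0,0.006,0],[0.094,-0.12,0,0.006,0],[0.094,-0.12,0,0.006,0],[0.094,-0.12,0,0.006,0]]' 40
python3 - <<'E'
from h import *
from scipy.optimize import least_squares as ls
D=[("top",(246.8,156.2),"k"),("scene",(297.5,184),"k"),("top",(252.3,182),(96,29,28)),("scene",(276.2,199.8),(96,29,27)),("top",(262.5,229.2),(0,0,16)),("scene",(238.1,211.5),(0,0,16)),("scene",(246.2,211.7),(18,0,13)),("scene",(273.9,209.9),(96,0,13)),("top",(265,218.8),(18,0,4))]
s,c=np.sin(np.radians(20)),np.cos(np.radians(20))
def w(p,b):
    x,y,z=np.array(b)/1000; h=x*c-z*s; cy,sy=np.cos(p[3]),np.sin(p[3])
    return np.array([p[0]+h*cy-y*sy,p[1]+h*sy+y*cy,p[2]+x*s+z*c])
def f(p):
    r=[]
    for n,uv,b in D:
        if b=="k": b=(96+54*np.cos(p[4]),29+54*np.sin(p[4]),50)
        r+=list(proj(n,w(p,b))-uv)
    return r+[(p[3]+np.radians(7.3))*200]
o=ls(f,[.517,.034,.035,-.127,.28],loss="soft_l1"); p=o.x
print(np.round(p,4),np.round(np.array(f(p)),1))
np.save("bed.npy",p)
for b in((0,0,7.5),(57,0,7.5),(96,0,7.5)): print(b,w(p,b))
E
```

```text
t: 0.68
position: [0.3333, 0.4419, 0.2002]
eef_rot: [[0.987, -0.162, -0.0], [-0.162, -0.987, -0.0], [-0.0, 0.0, -1.0]]
force: [0.4, 0.7, -0.2]
gripper_width: 0.503
grasp_force: 0.0
[ 0.5184  0.0327  0.0361 -0.1269  0.3005] [-0.2  0.2 -0.8  0.8  0.6 -0.3  0.6 -0.9  0.1 -0.6  0.4 -0.2 -1.3  0.3
 -1.  -0.1 -1.2 -0.4  0.1]
(0, 0, 7.5) [0.51580668 0.03302078 0.04312343]
(57, 0, 7.5) [0.56893842 0.02624156 0.06261858]
(96, 0, 7.5) [0.60529172 0.02160315 0.07595736]
```

```bash
python3 -m pendant '[[0.0935,-0.119,-0.05,0.006,0],[0.0935,-0.119,-0.05,0.006,0],[0.0935,-0.119,-0.05,0.006,0],[0.0935,-0.119,-0.05,0.006,0],[0.0935,-0.119,-0.05,0.006,0],[0.0935,-0.119,-0.05,0.006,0],[0.0935,-0.119,-0.05,0.006,0],[0,0,-0.08,0,0]]'
python3 - <<'E'
from bench import grab_frame
import cv2
im=grab_frame("top")[170:290,120:280,::-1]
cv2.imwrite("pics/t1.png",cv2.resize(cv2.convertScaleAbs(im,alpha=1.4,beta=10),(800,600),interpolation=cv2.INTER_CUBIC))
E
```

```text
t: 1.35
position: [0.4994, 0.2315, 0.0931]
eef_rot: [[0.997, -0.079, 0.001], [-0.079, -0.997, 0.0], [0.001, -0.0, -1.0]]
force: [0.3, 1.4, 0.4]
gripper_width: 0.503
grasp_force: 0.0
```

View pics/t1.png

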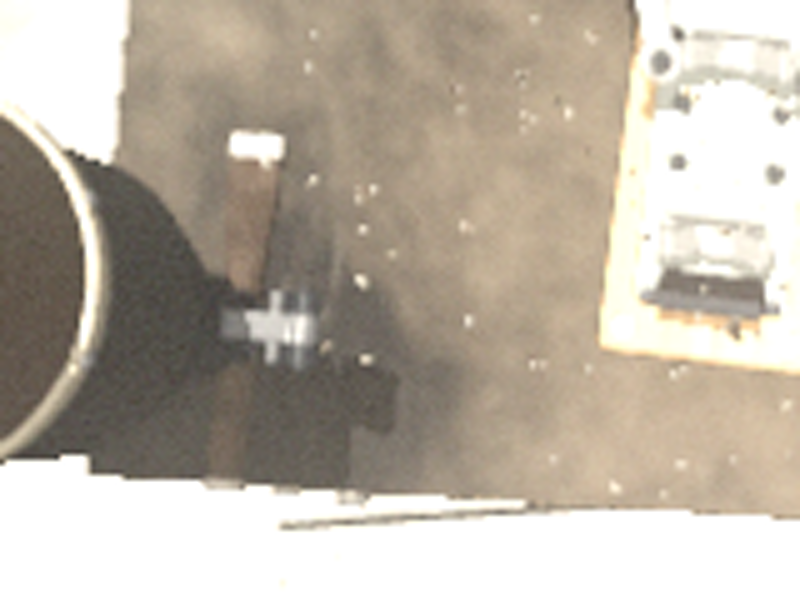

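The gripper straddles the chisel at about (245,325) in the crop, and the chisel hasn't moved. Going down to grip.

```bash
python3 -m pendant '[[-0.01,0.008,-0.1,0,0],[0,0,-0.1,0,0],[0,0,-0.1,0,0],[0,0,-0.05,0,0],[0,0,-0.012,0,0],[0,0,0,0,0]]'; python3 -m pendant '[[0,0,0,0,-1],[0,0,0,0,-1],[0,0,0,0,-1],[0,0,0,0,-1],[0,0,0,0,-1],[0,0,0,0,-1],[0,0,0,0,-1],[0,0,0,0,-1]]' 40
```

```text
t: 1.9
position: [0.4931, 0.2374, 0.0018]
eef_rot: [[0.997, -0.075, -0.002], [-0.075, -0.997, -0.002], [-0.001, 0.002, -1.0]]
force: [0.6, -0.4, 0.2]
gripper_width: 0.499
grasp_force: 0.0
t: 2.57
position: [0.4939, 0.2374, 0.0025]
eef_rot: [[0.997, -0.076, 0.0], [-0.076, -0.997, 0.0], [0.0, -0.0, -1.0]]
force: [-0.2, -0.3, 0.0]
gripper_width: -0.0
grasp_force: 0.0
```

The fingers shut on nothing. I'll look.

```bash
python3 - <<'E'
from bench import grab_frame
import cv2,numpy as np
a=grab_frame("top")[180:275,130:230,::-1];b=grab_frame("scene")[140:235,215:315,::-1]
np.save("pics/t2.npy",a);np.save("pics/s2.npy",b)
im=np.hstack([cv2.resize(cv2.convertScaleAbs(i,alpha=1.5,beta=15),(400,380),interpolation=cv2.INTER_CUBIC) for i in(a,b)])
cv2.imwrite("pics/t2.png",im)
E
```

```text
(no output)
```

View pics/t2.png

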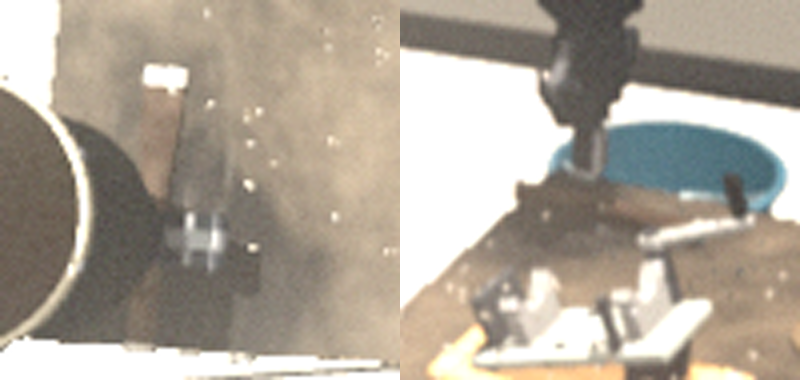

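```bash
python3 - <<'E'
from h import *
from bench import env
s=env.get_state();P=s["position"];print(P)
for d in(0,.02,.1):
  q=P+[0,0,d]; a,b=proj("top",q),proj("scene",q); print(d,a,(a-[130,180])*4,b,(b-[215,140])*4)
for q in((.4398,.2378,.008),(.585,.2269,.008),(.497,.2335,.008)):
  a,b=proj("top",q),proj("scene",q); print(q,(a-[130,180])*4,(b-[215,140])*4)
E
```

```text
[0.49381978 0.23739689 0.00240221]
0 [166.17425377 239.45073145] [144.69701508 237.8029258 ] [261.09191872 191.77899809] [184.36767487 207.11599236]
0.02 [164.24251497 239.2067243 ] [136.97005986 236.82689719] [261.16872646 185.64800952] [184.67490583 182.59203806]
0.1 [155.69788895 238.12741179] [102.79155582 232.50964717] [261.48966306 160.03003561] [185.95865223  80.12014243]
(0.4398, 0.2378, 0.008) [140.08726714 341.58128863] [116.45763454 187.57310306]
(0.585, 0.2269, 0.008) [165.10649613  64.81876745] [300.17146155 228.75632996]
(0.497, 0.2335, 0.008) [150.05942289 231.39653046] [186.63757993 203.30957931]
```

```bash
python3 - <<'E'
import cv2,numpy as np
b=np.load("pics/s2.npy")[25:75,20:75]; a=np.load("pics/t2.npy")[35:85,20:60]
f=lambda i:cv2.resize(cv2.convertScaleAbs((255*(i/255.)**.6).astype(np.uint8),alpha=1.3),None,fx=8,fy=8,interpolation=cv2.INTER_CUBIC)
cv2.imwrite("pics/z2.png",np.hstack([f(b),f(a)]))
E
```

```text
(no output)
```

View pics/z2.png

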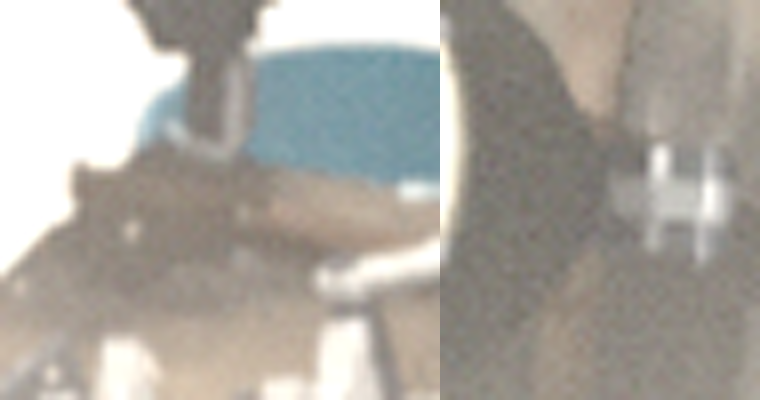

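```bash
python3 - <<'E'
from h import *
for z in(.2,.213,.235): print(z,proj("scene",(.168,.6533,z)))
for q in((.4938,.2374,.0024),(.4938,.2412,.0155),(.4938,.2262,.0155),(.4938,.2374,.026)): print(q,(proj("scene",q)-[235,165])*8)
im=np.load("pics/scene0.npy")[35:85,195:245].min(2)
r=np.where((im<70)); 
for v in range(25,45): print(v+35,195+np.where(im[v]<75)[0])
E
```

```text
0.2 [221.11943671  85.8915714 ]
0.213 [220.98839108  82.44170283]
0.235 [220.76408402  76.53666177]
(0.4938, 0.2374, 0.0024) [208.68770838 214.22439559]
(0.4938, 0.2412, 0.0155) [212.79799868 177.84348823]
(0.4938, 0.2262, 0.0155) [198.03104177 195.1610762 ]
(0.4938, 0.2374, 0.026) [209.41340791 156.2584241 ]
60 [205 206 207 208 209 210 211 212 213 214 215 216 217 218 225 226 227 228
 229 230 231 232 233 234 235]
61 [205 206 207 208 209 210 211 212 213 214 215 216 217 226 227 228 229 230
 231 232 233]
62 [205 206 207 208 209 210 211 212 213 214 215 216 226 227 228 229 230 231
 232]
63 [205 206 207 208 209 210 211 212 213 214 215 216 226 227 228 229 230 231]
64 [206 207 208 209 210 211 212 213 214 215 226 227 228 229 230 231]
65 [208 209 210 211 212 213 214 215 226 227 228 229 230 231]
66 [210 211 212 213 214 226 227 228 229 230 231 237 238 239]
67 [210 211 212 213 214 215 226 227 228 229 230 231 237 238 239 240]
68 [210 211 212 213 214 215 226 227 228 229 230 231 238 239 240 241 242]
69 [210 211 212 213 214 215 226 227 228 229 230 239 240 241 242 243 244]
70 [210 211 212 213 214 226 227 228 229 230 231 240 241 242 243 244]
71 [210 211 212 213 214 227 228 229 230 231 242 243 244]
72 [210 211 212 213 214 227 228 229 230 231 244]
73 [210 211 212 213 214 228 229]
74 [210 211 212 213 214]
75 [210 211 212 213 214]
76 [211 212 213]
77 []
78 []
79 []
```

The images put the shut fingertips about 24 mm higher than the reported TCP, both now and in the start picture. The fingers therefore closed above the chisel. I'll reopen and go down in small steps, watching the force.

```bash
python3 -m pendant '[[0.012,-0.014,0,0,0],[0,0,0,0,0],[0,0,0,0,0],[0,0,-0.02,0,0],[0,0,-0.02,0,0],[0,0,0,0,0]]'; python3 -m pendant '[[0,0,-0.016,0,0],[0,0,0,0,0],[0,0,0,0,0]]';  python3 -m pendant '[[0,0,-0.012,0,0],[0,0,0,0,0]]'
```

```text
t: 3.17
position: [0.4961, 0.2334, -0.0088]
eef_rot: [[0.997, -0.076, -0.001], [-0.076, -0.997, -0.001], [-0.001, 0.001, -1.0]]
force: [0.7, -0.4, -0.6]
gripper_width: 0.5
grasp_force: 0.0
t: 3.42
position: [0.4966, 0.2338, -0.0119]
eef_rot: [[0.997, -0.076, -0.0], [-0.076, -0.997, -0.0], [-0.0, 0.0, -1.0]]
force: [-0.4, 0.5, -0.1]
gripper_width: 0.5
grasp_force: 0.0
t: 3.58
position: [0.4967, 0.2339, -0.015]
eef_rot: [[0.997, -0.076, -0.0], [-0.076, -0.997, -0.0], [-0.0, 0.0, -1.0]]
force: [-0.8, 0.1, -0.8]
gripper_width: 0.501
grasp_force: 0.0
```

```bash
python3 -m pendant '[[0,0,-0.016,0,0],[0,0,0,0,0]]';python3 -m pendant '[[0,0,0,0,-1],[0,0,0,0,-1],[0,0,0,0,-1],[0,0,0,0,-1],[0,0,0,0,-1],[0,0,0,0,-1]]' 40
```

```text
t: 3.75
position: [0.4965, 0.2337, -0.0192]
eef_rot: [[0.997, -0.076, -0.001], [-0.076, -0.997, -0.0], [-0.0, 0.0, -1.0]]
force: [0.5, -0.3, 0.0]
gripper_width: 0.504
grasp_force: 0.0
t: 4.25
position: [0.4986, 0.235, -0.0159]
eef_rot: [[0.997, -0.074, 0.004], [-0.074, -0.997, 0.002], [0.003, -0.002, -1.0]]
force: [-2.0, -3.0, 20.8]
gripper_width: 0.002
grasp_force: 10.6
```

```bash
python3 -m pendant '[[0,0,0.04,0,-0.2],[0,0,0,0,-0.2],[0,0,0,0,-0.2],[0,0,-0.02,0,-0.2],[0,0,-0.02,0,-0.2],[0,0,-0.02,0,-0.2],[0,0,0,0,-0.2]]'
```

```text
t: 4.83
position: [0.4958, 0.2331, -0.0254]
eef_rot: [[0.997, -0.076, -0.002], [-0.076, -0.997, -0.002], [-0.002, 0.002, -1.0]]
force: [0.1, 0.1, 0.1]
gripper_width: 0.401
grasp_force: 0.0
```

```bash
python3 -m pendant '[[0,0,-0.016,0,-0.2],[0,0,0,0,-0.2]]'
```

```text
t: 5.0
position: [0.4964, 0.2336, -0.0286]
eef_rot: [[0.997, -0.076, -0.001], [-0.076, -0.997, -0.001], [-0.001, 0.001, -1.0]]
force: [0.1, -0.6, 0.0]
gripper_width: 0.402
grasp_force: 0.0
```

```bash
python3 -m pendant '[[0,0,0,0,-1],[0,0,0,0,-1],[0,0,0,0,-1],[0,0,0,0,-1],[0,0,0,0,-1],[0,0,0,0,-1]]' 40
```

```text
t: 5.5
position: [0.4968, 0.2339, -0.0276]
eef_rot: [[0.997, -0.076, -0.0], [-0.076, -0.997, 0.0], [-0.0, -0.0, -1.0]]
force: [0.1, 0.1, -1.6]
gripper_width: 0.195
grasp_force: 39.2
```

Gripped: width 0.195, 39 N. Lifting and carrying over the cradle.

```bash
python3 -m pendant '[[0,0,0.06,0,-1],[0,0,0.12,0,-1],[0,0,0.12,0,-1],[0,0,0.12,0,-1],[0,0,0.12,0,-1],[0,0,0.12,0,-1]]' 60 && python3 -m pendant '[[0.024,-0.07,0,-0.0042,-1],[0.048,-0.138,0,-0.0042,-1],[0.048,-0.138,0,-0.0042,-1],[0.048,-0.138,0,-0.0042,-1],[0.048,-0.138,0,-0.0042,-1],[0.048,-0.138,0,-0.004,-1],[0.024,-0.07,0,0,-1],[0,0,0,0,-1]]'
python3 - <<'E'
from h import *
from bench import grab_frame
a=grab_frame("top")[130:255,190:330,::-1];b=grab_frame("scene")[120:245,200:340,::-1]
f=lambda i:cv2.resize(cv2.convertScaleAbs(i,alpha=1.4,beta=15),(700//2*1+50,357),interpolation=cv2.INTER_CUBIC)
cv2.imwrite("pics/t3.png",np.hstack([f(a),f(b)]))
E
```

```text
t: 6.0
position: [0.4965, 0.2337, 0.139]
eef_rot: [[0.997, -0.076, -0.0], [-0.076, -0.997, 0.0], [-0.0, -0.0, -1.0]]
force: [0.1, 1.3, -1.9]
gripper_width: 0.188
grasp_force: 60.8
t: 6.67
position: [0.5692, 0.023, 0.1371]
eef_rot: [[0.991, -0.131, -0.001], [-0.131, -0.991, -0.001], [-0.001, 0.001, -1.0]]
force: [-0.2, 0.5, -2.1]
gripper_width: 0.187
grasp_force: 60.8
```

View pics/t3.png

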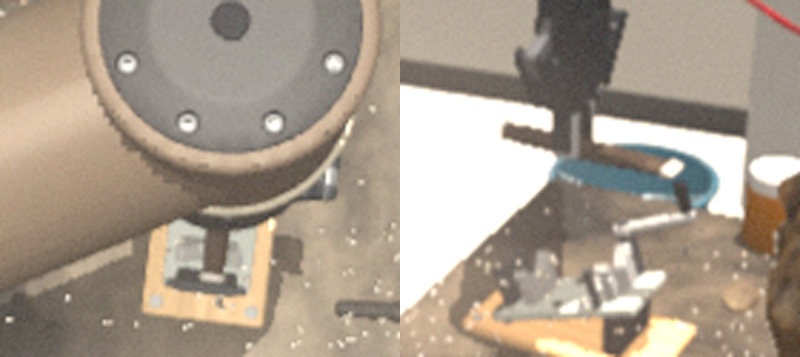

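The chisel is held level with its head toward the robot. In the top crop the head end is at about (213,272). In the scene crop the head is at (503,130) and the edge at (672,168). Checking against the predicted positions.

```bash
python3 - <<'E'
from h import *
im=cv2.imread("pics/t3.png")
t=im[:,:400];np.set_printoptions(linewidth=150)
# dark chisel rows in top crop
for r in range(235,300,6):
    g=t[r,170:270].max(1); i=np.where(g<110)[0]; print(r,(170+i.min(),170+i.max(),len(i)) if len(i) else None, end=' | ')
h=np.array([.5692,.023,.1727]);d=np.array([.991,-.131,0])
for n,o in(("top",[190,130]),("scene",[200,120])):
    for k,q in(("head",h-.057*d),("edge",h+.089*d)):
        p=(proj(n,q)-o)*[400/140,357/125]; print(n,k,p+([400,0] if n=="scene" else 0))
E
```

```text
235 (np.int64(209), np.int64(227), 16) | 241 (np.int64(221), np.int64(226), 6) | 247 (np.int64(207), np.int64(226), 8) | 253 (np.int64(222), np.int64(224), 3) | 259 (np.int64(207), np.int64(224), 8) | 265 (np.int64(208), np.int64(221), 5) | 271 (np.int64(180), np.int64(221), 15) | 277 (np.int64(178), np.int64(234), 28) | 283 (np.int64(191), np.int64(234), 14) | 289 (np.int64(224), np.int64(225), 2) | 295 None | top head [211.08796055 272.48421969]
top edge [239.4285556   42.68711675]
scene head [505.58297301 128.63161342]
scene edge [676.83470594 168.19700568]
```

```bash
python3 -m pendant '[[0.007,0.018,-0.04,0,-1],[0,0,-0.1,0,-1],[0,0,-0.1,0,-1],[0,0,-0.08,0,-1],[0,0,-0.028,0,-1],[0,0,0,0,-1]]' 40; python3 -m pendant '[[0,0,-0.016,0,-1],[0,0,-0.016,0,-1],[0,0,0,0,-1]]' 25
```

```text
t: 7.27
position: [0.5689, 0.0312, 0.0485]
eef_rot: [[0.992, -0.127, -0.004], [-0.127, -0.992, -0.002], [-0.004, 0.002, -1.0]]
force: [0.7, -0.1, -1.5]
gripper_width: 0.19
grasp_force: 60.8
t: 7.52
position: [0.5715, 0.0308, 0.0441]
eef_rot: [[0.992, -0.127, 0.002], [-0.127, -0.992, -0.0], [0.002, 0.0, -1.0]]
force: [-4.1, -3.8, 7.8]
gripper_width: 0.186
grasp_force: 62.2
```

```bash
python3 -m pendant '[[0,-0.012,0.008,0,-1],[0,0,0,0,-1],[0,0,0,0,-1]]' 25; python3 -m pendant '[[0,0,-0.01,0,-1],[0,0,-0.01,0,-1],[0,0,-0.01,0,-1],[0,0,0,0,-1]]' 20
```

```text
t: 7.77
position: [0.5713, 0.0285, 0.0453]
eef_rot: [[0.992, -0.128, 0.002], [-0.128, -0.992, 0.001], [0.002, -0.001, -1.0]]
force: [-0.6, -0.1, -0.9]
gripper_width: 0.187
grasp_force: 60.8
t: 8.1
position: [0.5707, 0.0284, 0.0374]
eef_rot: [[0.992, -0.127, 0.001], [-0.127, -0.992, 0.0], [0.001, -0.0, -1.0]]
force: [-5.1, 1.5, 7.9]
gripper_width: 0.186
grasp_force: 61.2
```

```bash
python3 -m pendant '[[0,0,-0.01,0,-1],[0,0,-0.01,0,-1],[0,0,-0.008,0,-1],[0,0,0,0,-1]]' 20
```

```text
t: 8.43
position: [0.5702, 0.0284, 0.0318]
eef_rot: [[0.992, -0.127, 0.0], [-0.127, -0.992, 0.0], [0.0, -0.0, -1.0]]
force: [-11.4, 3.1, 20.9]
gripper_width: 0.188
grasp_force: 62.6
```

```bash
python3 -m pendant '[[0,0,-0.01,0,-1],[0,0,0,0,-1]]' 20;python3 -m pendant '[[0,0,0,0,-0.55],[0,0,0,0,-0.5],[0,0,0,0,-0.45],[0,0,0,0,-0.4],[0,0,0,0,-0.3],[0,0,0,0,-0.2]]' 20
python3 - <<'E'
from h import *
from bench import grab_frame
a=grab_frame("top")[140:245,210:310,::-1];b=grab_frame("scene")[150:250,210:310,::-1]
f=lambda i:cv2.resize(cv2.convertScaleAbs(i,alpha=1.2,beta=10),None,fx=4,fy=4,interpolation=cv2.INTER_CUBIC)[:400]
cv2.imwrite("pics/t4.png",np.hstack([f(a),f(b)]))
E
```

```text
t: 8.6
position: [0.5703, 0.0284, 0.0316]
eef_rot: [[0.992, -0.126, 0.001], [-0.126, -0.992, -0.0], [0.001, 0.0, -1.0]]
force: [-20.1, 3.5, 41.4]
gripper_width: 0.188
grasp_force: 65.2
t: 9.1
position: [0.5704, 0.0279, 0.027]
eef_rot: [[0.992, -0.128, -0.001], [-0.128, -0.992, -0.0], [-0.001, 0.0, -1.0]]
force: [-0.7, -0.3, -0.0]
gripper_width: 0.4
grasp_force: 0.0
```

View pics/t4.png

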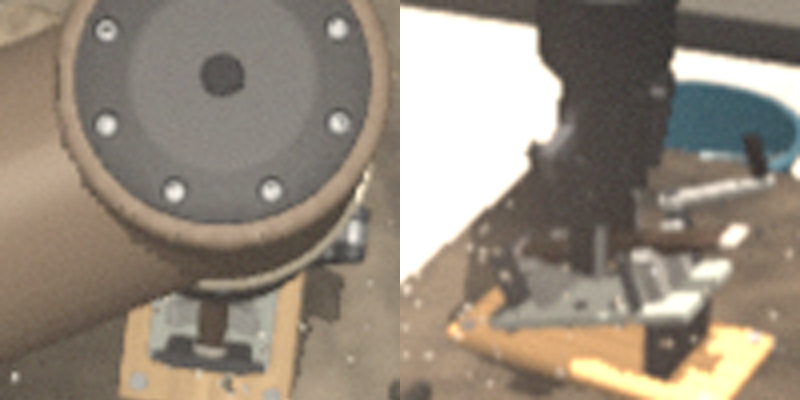

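```bash
python3 - <<'E'
from h import *
p=np.load("bed.npy");s,c=np.sin(np.radians(20)),np.cos(np.radians(20))
def w(b):
    x,y,z=np.array(b)/1000; h=x*c-z*s; cy,sy=np.cos(p[3]),np.sin(p[3])
    return np.array([p[0]+h*cy-y*sy,p[1]+h*sy+y*cy,p[2]+x*s+z*c])
for b in((0,0,7.5),(0,0,15),(0,0,16),(-8,0,16),(-4,0,22),(18,0,13),(96,0,7.5),(138,0,7.5),(147,0,7.5)):
    print(b,((proj("top",w(b))-[210,140])*4).round(),((proj("scene",w(b))-[210,150])*4+[400,0]).round())
E
```

```text
(0, 0, 7.5) [211. 349.] [518. 258.]
(0, 0, 15) [210. 354.] [514. 247.]
(0, 0, 16) [210. 354.] [514. 245.]
(-8, 0, 16) [209. 369.] [503. 246.]
(-4, 0, 22) [209. 365.] [506. 237.]
(18, 0, 13) [215. 318.] [540. 248.]
(96, 0, 7.5) [232. 165.] [654. 248.]
(138, 0, 7.5) [242.  82.] [719. 243.]
(147, 0, 7.5) [244.  64.] [734. 242.]
```

```bash
python3 -m pendant '[[0,0,0,0,0],[0,0,0.06,0,0],[0,0,0.12,0,0],[0,0,0.15,0,0],[0,0,0.15,0,0],[0,0,0.1,0,0]]'; python3 -m pendant '[[0,0.15,0,0,0],[0,0.15,0,0,0],[0,0.15,0,0,0],[0,0.15,0,0,0],[0,0.15,0,0,0],[0,0.1,0,0,-1]]'
python3 - <<'E'
from h import *
from bench import grab_frame
A=grab_frame("top");B=grab_frame("scene");np.save("pics/A.npy",A);np.save("pics/B.npy",B)
a=A[140:245,230:300,::-1];b=B[170:250,220:310,::-1]
f=lambda i,k:cv2.resize(cv2.convertScaleAbs(i,alpha=.9),None,fx=k,fy=k,interpolation=cv2.INTER_CUBIC)
o=np.zeros((600,800,3),np.uint8);x=f(a,5);y=f(b,5);o[:525,:350]=x;o[:400,350:800]=y
cv2.imwrite("pics/t5.png",o)
E
```

```text
t: 9.7
position: [0.5716, 0.028, 0.1762]
eef_rot: [[0.992, -0.128, 0.003], [-0.128, -0.992, 0.0], [0.003, -0.001, -1.0]]
force: [0.7, 0.6, 0.6]
gripper_width: 0.498
grasp_force: 0.0
t: 10.2
position: [0.5703, 0.2434, 0.1724]
eef_rot: [[0.992, -0.127, 0.0], [-0.127, -0.992, 0.0], [0.0, -0.0, -1.0]]
force: [0.8, -0.1, -0.3]
gripper_width: 0.376
grasp_force: 0.0
```

View pics/t5.png

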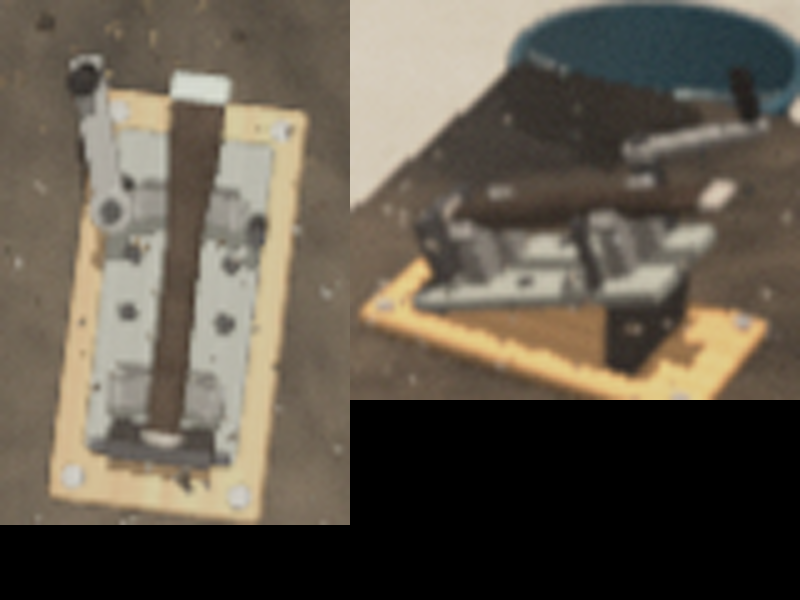

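The chisel lies along the cradle in both notches. Its head is at the stop, at about (163,440), and its bright edge is at the high end, at about (201,88). The keeper is still open. Triangulating to check, and planning the knob path.

```bash
cat >> h.py <<'E'
p=np.load("bed.npy");s,c=np.sin(np.radians(20)),np.cos(np.radians(20))
cy,sy=np.cos(p[3]),np.sin(p[3])
R=np.array([[c*cy,-sy,-s*cy],[c*sy,cy,-s*sy],[s,0,c]])
def w(b): return p[:3]+R@(np.array(b)/1000)
def tobed(q): return R.T@(np.asarray(q)-p[:3])*1000
E
python3 - <<'E'
from h import *
np.set_printoptions(precision=4,suppress=True)
cents=[]
for n,(u0,v0,u1,v1) in(("top",(262,150,278,164)),("scene",(286,202,300,215))):
    g=np.load("pics/%s.npy"%("A" if n=="top" else "B"))[v0:v1,u0:u1].min(2)
    m=(g>130).astype(np.uint8); k,l,st,ce=cv2.connectedComponentsWithStats(m); i=1+st[1:,4].argmax(); print(n,ce[i]+[u0,v0],st[i]); cents.append(ce[i]+[u0,v0])
q,e=tri(*cents); print("patch bed",tobed(q),e)
for x,z in((0,7.5),(0,13)): print("head pred px",proj("top",w((x,0,z))))
A=np.load("pics/A.npy")
print(A[215:236,262:264].mean((1,2)).astype(int))
# keeper now
q,e=tri((230+85/5,140+75/5),(220+(740-350)/5,170+70/5)); print("knob",q,e,tobed(q))
for k in np.arange(.0,2.2,.3):
    a=.5-k; print(round(k,2),"top",w((96+54*np.cos(a),29+54*np.sin(a),50)),"base",w((96+54*np.cos(a),29+54*np.sin(a),24)), "tangent yaw deg",np.degrees(a-np.pi/2+p[3]))
E
```

```text
top [269.5056 158.0112] [ 0  4 16 10 89]
scene [293.0769 208.3077] [ 4  4  7  6 26]
patch bed [144.5438   2.9864  11.5052] 0.0026832122192899733
head pred px [262.7757 227.3176]
head pred px [262.653  228.1174]
[ 88  93  93  95  95  94  93  92  90  91  89 120 194 192 141 109 107 104
 130 139 149]
knob [0.6472 0.0612 0.1362] 0.0010092166013646122 [150.9937  44.607   51.6052]
0.0 top [0.642  0.0723 0.1321] base [0.6508 0.0711 0.1077] tangent yaw deg -68.62333709297918
0.3 top [0.6452 0.0566 0.134 ] base [0.6541 0.0554 0.1096] tangent yaw deg -85.81207094690389
0.6 top [0.6439 0.0405 0.1343] base [0.6528 0.0393 0.1098] tangent yaw deg -103.00080480082859
0.9 top [0.6382 0.0254 0.1329] base [0.6471 0.0243 0.1085] tangent yaw deg -120.18953865475328
1.2 top [0.6286 0.0128 0.13  ] base [0.6375 0.0117 0.1056] tangent yaw deg -137.37827250867798
1.5 top [0.616  0.0037 0.1259] base [0.6248 0.0025 0.1014] tangent yaw deg -154.56700636260268
1.8 top [ 0.6014 -0.0011  0.1208] base [ 0.6102 -0.0022  0.0964] tangent yaw deg -171.75574021652736
2.1 top [ 0.5862 -0.0011  0.1154] base [ 0.5951 -0.0023  0.0909] tangent yaw deg -188.94447407045206
```

```bash
python3 - <<'E'
from h import *
from bench import env
st=env.get_state(); print(np.round(st["joints"],3), st["t"], np.round(st["position"],4), np.degrees(np.arctan2(st["eef_rot"][1][0],st["eef_rot"][0][0])))
for a in((256,118),(235,112),(245,119)):
  for b in((330,217),(332,205),(340,245)): print(a,b,*tri(a,b))
print([plane("top",256,118,z) for z in(.05,.1,.2,.3)])
for z in(.05,.1,.2,.3): print(z,proj("scene",plane("top",256,118,z)),proj("scene",plane("top",235,112,z)))
E
```

```text
[ 0.719  0.289 -0.155 -0.    -1.126  0.727] 10.3 [0.5704 0.2441 0.1718] -7.152143064858501
(256, 118) (330, 217) [0.73141572 0.04398705 0.07920091] 0.004505578796403046
(256, 118) (332, 205) [0.72818296 0.04485886 0.10741209] 0.004774087408045564
(256, 118) (340, 245) [0.7560085  0.04655918 0.00789625] 0.005051525283849876
(235, 112) (330, 217) [0.73729871 0.08333544 0.06154816] 0.029050750820847564
(235, 112) (332, 205) [0.73377108 0.08332564 0.09128514] 0.018603246246122047
(235, 112) (340, 245) [ 0.76372601  0.08940719 -0.01537921] 0.02093782547690364
(245, 119) (330, 217) [0.73050818 0.06585391 0.0672656 ] 0.009342050044637902
(245, 119) (332, 205) [0.72721504 0.06616032 0.09656312] 0.0003426352177794639
(245, 119) (340, 245) [ 0.75581891  0.07025869 -0.00731135] 0.00014140776609008023
[array([0.7417769 , 0.04514053, 0.05      ]), array([0.72786604, 0.04430555, 0.1       ]), array([0.70004433, 0.0426356 , 0.2       ]), array([0.67222261, 0.04096564, 0.3       ])]
0.05 [334.44279175 228.66146404] [343.81044593 220.30773348]
0.1 [330.37225395 208.25384673] [339.63547848 200.84707504]
0.2 [321.61185236 164.33362497] [330.62175281 158.83164888]
0.3 [311.91538974 115.72046674] [320.59914566 112.11355185]
```

Head at the stop, edge within tolerance. The rock is at x ≥ 0.73, so there is room for the gripper. Moving above the knob.

```bash
python3 -m pendant '[[0.03,-0.07,0,0.014,-0.2],[0.052,-0.122,0,0.014,-0.2],[0.052,-0.122,0,0.014,-0.2],[0.052,-0.122,0,0.014,-0.2],[0.052,-0.122,0,0.014,-0.2],[0.052,-0.122,0,0.014,-0.2],[0.02,-0.05,0,0,-0.2],[0,0,0,0,-0.2]]' 20
```

```text
t: 10.97
position: [0.6485, 0.0545, 0.1719]
eef_rot: [[0.999, 0.044, -0.001], [0.044, -0.999, -0.001], [-0.001, 0.001, -1.0]]
force: [-0.4, 0.3, -0.0]
gripper_width: 0.4
grasp_force: 0.0
```

```bash
python3 -m pendant '[[0,0.012,0,0,-0.2],[0,0,0,0,-0.2],[0,0,0,0,-0.2],[0,0,0,0,-0.2]]'
```

```text
t: 11.3
position: [0.6477, 0.0621, 0.1725]
eef_rot: [[0.999, 0.049, 0.0], [0.049, -0.999, 0.0], [0.0, -0.0, -1.0]]
force: [-0.5, 0.0, -0.5]
gripper_width: 0.4
grasp_force: 0.0
```

Now down: reported z 0.1725 → 0.08, that is -0.0925 m, slowing near the knob top.

```bash
python3 -m pendant '[[0,0,-0.08,0,-0.2],[0,0,-0.1,0,-0.2],[0,0,-0.06,0,-0.2],[0,0,-0.02,0,-0.2],[0,0,-0.02,0,-0.2],[0,0,0,0,-0.2]]'; python3 -m pendant '[[0,0,-0.02,0,-0.2],[0,0,-0.03,0,-0.2],[0,0,-0.03,0,-0.2],[0,0,-0.01,0,-0.2],[0,0,0,0,-0.2]]'
python3 - <<'E'
from bench import grab_frame
import cv2,numpy as np
np.save("pics/B2.npy",grab_frame("scene"))
B=np.load("pics/B2.npy")[165:215,270:330].min(2)
for r in B[::3,::3]: print(' '.join('%3d'%v for v in r))
E
```

```text
t: 11.8
position: [0.648, 0.0614, 0.1022]
eef_rot: [[0.999, 0.048, -0.0], [0.048, -0.999, -0.0], [-0.0, 0.0, -1.0]]
force: [0.1, -0.4, 0.5]
gripper_width: 0.397
grasp_force: 0.0
t: 12.22
position: [0.6474, 0.0607, 0.0789]
eef_rot: [[0.999, 0.047, -0.002], [0.047, -0.999, -0.0], [-0.002, 0.0, -1.0]]
force: [-0.9, -0.2, -0.0]
gripper_width: 0.401
grasp_force: 0.0
210 212 212 211 212 214  55  89 113  63  41  33  30  35  41  42  41  74  91  90
211 211 209 206 207 210  91  52  55  38  42  37  34 112 183 172 142  89  87  90
101  79  64  61  62  68  56  48  52  39  36  37  37 204 210 212 212 117  92  91
 58  57  56  54  53  50  42  36  44  38  41  33  48 202 200 201 206  96  90 115
 58  57  56  55  55  51  42  40  44  38  37  44  83 186 202 204 201  92 217 227
 58  55  52  56  54  52  47  43  47  43  39  33  42  80 202 207 203  87 208 227
 55  57  50  56  52  52  45  37  39  34  40  39  45  67 183 212 202  71  97 141
 53  59  57  55  52  49  50  54  38  33  75  39  42  80 198 215 201  45  77  96
 49  51  50  49  54 120 120  81  38  38  82  34  89 145 213 211 200  44  21  33
 51  53  50  50  51  59  71  83  39  39  83  58  55 206 209 206 190  35  27  25
 48  49  49  51  50  48  66  83  39  35  86  82  74  89  91 150 153  31  23  20
 48  49  63  76 100  98  97  92  69  64  81  79  80  78  81  77  67  21  23  29
 47  46  88  91  65  55  46  68  74  74  81  80  86  88  79  77  56  19  26  21
 54  48  56  66  48  47  49  64  73  73  73  76  74  71  75  74  46  26  26  24
 51  51  71  70  43  45  46  74 110  95  72  78  74  74  77  77  76  55  25  24
 41  46  45  50  43  47  50 106  97  65  67  70  73  78  73  73  72  72  71  72
150 111  53  59  58  47  55  65  76  74  78  78  96  75  71  74  64  77  64  61
```

```bash
python3 -m pendant '[[0,0,0,0,-0.5],[0,0,0,0,-0.7],[0,0,0,0,-0.8],[0,0,0,0,-0.8],[0,0,0,0,-0.8]]' 20
```

```text
t: 12.68
position: [0.6484, 0.0611, 0.0803]
eef_rot: [[0.999, 0.048, 0.001], [0.048, -0.999, 0.0], [0.001, -0.0, -1.0]]
force: [1.2, 0.7, 1.3]
gripper_width: 0.137
grasp_force: 18.8
```

Knob confirmed between the pads: width 0.137, about 11.6 mm. I'll loosen to a cage and swing along the arc.

```bash
python3 -m pendant '[[0,0,0,0,-0.6],[0,0,0,0,-0.6],[0,-0.0213,0,-0.033,-0.6],[0,-0.0213,0,-0.033,-0.6],[0,-0.0213,0,-0.033,-0.6],[0,-0.0213,0,-0.033,-0.6],[0,0,0,0,-0.6]]' && python3 -m pendant '[[-0.0076,-0.0201,-0.002,-0.048,-0.6],[-0.0076,-0.0201,-0.002,-0.048,-0.6],[-0.0076,-0.0201,-0.002,-0.048,-0.6],[0,0,0,0,-0.6]]'
```

```text
t: 13.27
position: [0.6478, 0.0391, 0.0798]
eef_rot: [[0.973, -0.23, -0.0], [-0.23, -0.973, 0.0], [-0.0, 0.0, -1.0]]
force: [-0.3, 0.6, -0.6]
gripper_width: 0.199
grasp_force: 0.0
t: 13.6
position: [0.6421, 0.0242, 0.0783]
eef_rot: [[0.861, -0.508, -0.0], [-0.508, -0.861, 0.0], [-0.0, 0.0, -1.0]]
force: [0.0, 0.0, -0.6]
gripper_width: 0.198
grasp_force: 0.0
```

```bash
python3 -m pendant '[[-0.0128,-0.0168,-0.004,-0.048,-0.6],[-0.0128,-0.0168,-0.004,-0.048,-0.6],[-0.0128,-0.0168,-0.004,-0.048,-0.6],[-0.0168,-0.0121,-0.0055,-0.048,-0.6],[-0.0168,-0.0121,-0.0055,-0.048,-0.6],[-0.0168,-0.0121,-0.0055,-0.048,-0.6],[0,0,0,0,-0.6]]' && python3 -m pendant '[[-0.0195,-0.0064,-0.0068,-0.048,-0.6],[-0.0195,-0.0064,-0.0068,-0.048,-0.6],[-0.0195,-0.0064,-0.0068,-0.048,-0.6],[0,0,0,0,-0.6]]'; python3 -m pendant '[[0,0,0,0,-0.8],[0,0,0,0,-0.8],[0,0,0,0,-0.8]]' 20
```

```text
t: 14.18
position: [0.62, 0.0031, 0.0712]
eef_rot: [[0.424, -0.906, 0.001], [-0.906, -0.424, 0.001], [-0.0, -0.001, -1.0]]
force: [-0.4, 1.6, -1.6]
gripper_width: 0.2
grasp_force: 21.4
t: 14.52
position: [0.606, -0.0014, 0.0668]
eef_rot: [[0.137, -0.991, 0.002], [-0.991, -0.137, 0.001], [-0.0, -0.002, -1.0]]
force: [-0.4, 2.1, 2.0]
gripper_width: 0.201
grasp_force: 33.3
t: 14.77
position: [0.6063, -0.0014, 0.0667]
eef_rot: [[0.14, -0.99, 0.001], [-0.99, -0.14, 0.0], [-0.0, -0.001, -1.0]]
force: [-3.1, 3.3, 6.8]
gripper_width: 0.201
grasp_force: 34.0
```

```bash
python3 -m pendant '[[0,0,0,0,-0.4],[0,0,0,0,-0.4],[-0.02,-0.001,-0.007,-0.048,-0.4],[-0.02,0,-0.007,-0.048,-0.4],[-0.02,0,-0.007,-0.03,-0.4],[0,0,0,0,-0.4]]'; python3 -m pendant '[[-0.01,0,-0.001,0,-0.4],[-0.01,0,-0.001,0,-0.4],[0,0,0,0,-0.4]]'
```

```text
t: 15.27
position: [0.59, -0.0024, 0.0604]
eef_rot: [[-0.129, -0.992, -0.001], [-0.992, 0.129, -0.0], [0.0, 0.001, -1.0]]
force: [-0.4, -0.2, -0.7]
gripper_width: 0.302
grasp_force: 0.1
t: 15.52
position: [0.5892, -0.002, 0.0614]
eef_rot: [[-0.124, -0.992, 0.006], [-0.992, 0.124, 0.0], [-0.001, -0.006, -1.0]]
force: [8.2, -1.9, -1.7]
gripper_width: 0.299
grasp_force: 4.1
```

```bash
python3 -m pendant '[[-0.008,0,0,0,-0.4],[0,0,0,0,-0.4],[0,0,0,0,-0.4]]'
python3 - <<'E'
from h import *
from bench import grab_frame
B=grab_frame("scene");np.save("pics/B3.npy",B)
np.set_printoptions(linewidth=200)
for k in(0.2,1.5,1.9,2.07):
    a=.5-k; print(k,proj("scene",w((96+54*np.cos(a),29+54*np.sin(a),50))),proj("scene",w((96+54*np.cos(a),29+54*np.sin(a),24))))
E
```

```text
t: 15.77
position: [0.5888, -0.0018, 0.062]
eef_rot: [[-0.123, -0.992, 0.009], [-0.992, 0.123, 0.001], [-0.002, -0.009, -1.0]]
force: [14.6, -2.4, -2.6]
gripper_width: 0.302
grasp_force: 5.9
0.2 [296.68221972 184.7882738 ] [299.69596731 195.30242002]
1.5 [276.14196595 196.86483717] [279.4820722  207.72135812]
1.9 [266.67272737 199.12326516] [270.08221281 209.89305497]
2.07 [262.9802672  199.61505714] [266.40623716 210.32264827]
```

The force rises steeply with no motion, so the keeper is at its end stop. Backing off, lifting away and checking.

```bash
python3 -m pendant '[[0.02,0,0,0,-0.2],[0,0,0,0,-0.2],[0,0,0,0,-0.2]]' && python3 -m pendant '[[0,0,0.03,0,-0.2],[0,0,0.06,0,-0.2],[0,0,0.1,0,-0.2],[0,0,0.15,0,-0.2],[0,0,0.1,0,-0.2],[0,0,0,0,-0.2]]' && python3 -m pendant '[[0,0.1,0,0,-0.2],[0,0.15,0,0,-0.2],[0,0.15,0,0,-0.2],[0,0.15,0,0,-0.2],[0,0.15,0,0,-0.2],[0,0.1,0,0,-0.2],[0,0,0,0,-0.2]]'
python3 - <<'E'
from h import *
from bench import grab_frame
A=grab_frame("top");B=grab_frame("scene");np.save("pics/A4.npy",A);np.save("pics/B4.npy",B)
a=A[140:245,230:300,::-1];b=B[170:250,220:310,::-1]
f=lambda i,k:cv2.resize(i,None,fx=k,fy=k,interpolation=cv2.INTER_CUBIC)
o=np.zeros((525,800,3),np.uint8);o[:,:350]=f(a,5);o[:400,350:]=f(b,5);cv2.imwrite("pics/t6.png",o)
E
```

```text
t: 16.07
position: [0.5878, -0.0025, 0.0599]
eef_rot: [[-0.127, -0.992, -0.002], [-0.992, 0.127, -0.0], [0.001, 0.002, -1.0]]
force: [-0.6, -0.2, -0.6]
gripper_width: 0.401
grasp_force: 0.0
t: 16.57
position: [0.5913, -0.0019, 0.1772]
eef_rot: [[-0.126, -0.992, 0.009], [-0.992, 0.126, 0.001], [-0.002, -0.009, -1.0]]
force: [1.4, 0.8, 0.8]
gripper_width: 0.401
grasp_force: 0.0
t: 17.15
position: [0.588, 0.202, 0.1704]
eef_rot: [[-0.124, -0.992, -0.0], [-0.992, 0.124, 0.0], [-0.0, 0.0, -1.0]]
force: [0.2, 0.2, -0.0]
gripper_width: 0.399
grasp_force: 0.0
```

View pics/t6.png

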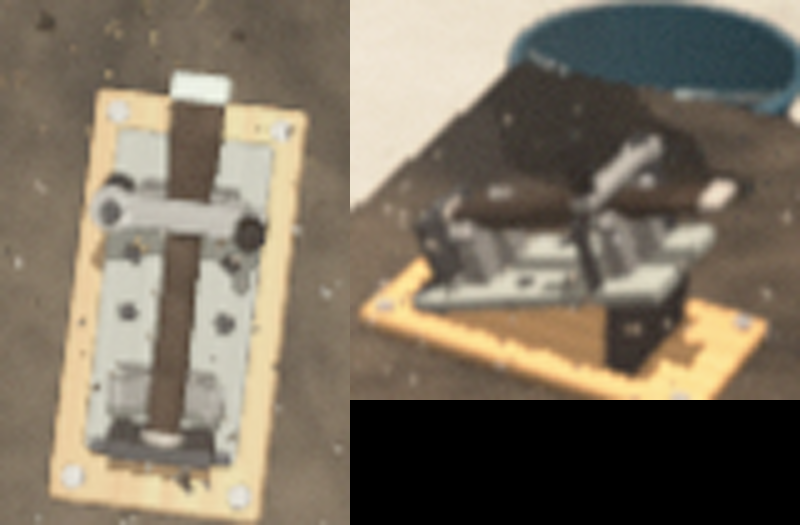

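The keeper arm lies square across the chisel, from pivot (108,210) to knob (250,235). The chisel hasn't moved, with its edge at (201,88) and head at the stop at (163,440). Handing in.

```bash
python3 -c "
from bench import env
print(env.sign_off())"
```

```text
the job is handed in; nothing more can be done
None
```

The job is handed in at about 17 s of the 48 s allowed: the last pictures show the chisel in both saddles with its head at the stop and the keeper swung to its end stop across it, the stones and marker were never approached, and sign-off gave no verdict.

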